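# Set the die in the tag press and hold the press lever at its third click

### The arm

A 7-joint arm with a two-finger parallel gripper is mounted at the origin on the work surface. World frame = base frame: x ahead of the robot, y to its left, z up, the work surface at z = 0. Lengths are in m, angles in rad, forces in N, time in s.
With the tool pointing down it reaches from about 0.375 to 0.925 m from the base axis. Payload 3.1 kg.
Tool frame: the origin (TCP) lies at the centre of the arm's flange, where the gripper is bolted on; the fingertips stand 173 mm ahead of it and the grasp point (between the pads) lies 155 mm ahead of it (ctrl.nose_length is the distance from the TCP to the fingertips, in m); y points along the fingers, z is the direction in which the jaws open and shut, and the axes are right-handed (so a half turn about y gives the same grasp; the last joint's range is limited). The gripper opens to 85 mm and grips with 20 to 120 N. Pads are 22 mm wide; open, the fingers measure 114 mm over their backs; the gripper's body (76 mm by 85 mm) begins 54 mm behind the grasp point. The pads swing forward as they close: fully open they stand 13 mm farther back than shut.
Start: joints at [1.064, 0.383, 0.044, 1.598, -0.018, 1.161, -0.05], TCP at [0.258, -0.596, 0.405] pointing down, gripper open.
Joint ranges: [-2.61, 2.61], [-0.41, 2.15], [-1.48, 1.57], [0, 2.5], [-1.57, 4.71], [0.05, 1.97], [-2.85, 2.85]. Speed limits (rad/s): [2.79, 2.79, 3.14, 3.14, 3.14, 3.14, 3.14].

### API

Orientations are given as a unit quaternion [w, x, y, z].
In Python, from plant import ctrl gives the robot as it stands.
- The arm moves only by the tool play_rows, never from a script. Its argument "targets" is a list of rows, each a list of 4 numbers: the shift along the tool's x, y, z in mm, then the turn about the tool's y in rad. A call has 1 to 8 rows; each row is the pose to reach, as a shift and turn from the pose commanded when the call began, along the tool's axes at that moment; what a row does not reach only later rows make up. A row lasts 1/10 s, in which the tool goes at most 50 mm and 8.59 degrees, less where a joint would pass 70% of its speed; a pose out of reach is approached as far as the arm can. A call with a gripper value outside its range is refused whole. "fingers" is the finger opening in mm, from 0 to 85.4, set as the call begins (left out, the last holds). The fingers move at their own pace and stop on an object; the grip force is fixed at half the most. Time passes only in rows, so rows that repeat a pose let the fingers close. It gives the time, the measured TCP pose, the force and the opening at its end, in the units of the state.
- ctrl.observe(): the state, without advancing time (a new reading comes with each control period).
- ctrl.snapshot(name): name is "side" or "top" or "wrist"; returns a dict with "image" (480x640x3 uint8, blue, green, red), "camera_matrix" (3x3 intrinsics, pixels), "D" ([k1, k2, p1, p2, k3] as OpenCV has them; the pictures are not rectified), "camera_from_world" (4x4, takes a point from world to camera coordinates). Camera axes: x right, y down, z forward; pixel columns grow to the right and rows downward; lengths in m; the calibration is good to about 2 mm. A picture is of the moment at which its call begins. There is no depth.
- ctrl.sign_off(): hands the job in, once; it reports no verdict.
The state is a dict: "t": time; "q": joint angles; "joint_vel": joint speeds; "joint_torque": joint torques, N m; "eef_pos": TCP position; "tool_rot": TCP orientation; "contact_force": force on the tool from outside, world axes, zero at the start; "moment": the same for the moment, N m; "opening": finger opening in m.
Only numpy, scipy, OpenCV 4.12 (cv2) and the standard library are available. Lean on these libraries where they do the work, as an engineer would, in place of code of your own. Each camera call takes 0.05 s, during which the arm holds its last target.

### The job

Take the steel die with the round grip from the desk and seat it fully in the round well of the tag press, turned so that its pointer faces the raised index mark on the deck, and let go of it. Only then press the spring-return lever down with the gripper, past its first two clicks to the third and no farther, and finish while still holding it there; it springs back if let go. Leave the other things on the desk where they are.

Things in the scene. Friction and masses are not known exactly. Their poses are not given: they have to be found in the camera images.
- die: die to use, 0.15 to 0.31 kg, upright on the desk, 70 mm tall, origin under its centre. Steel shank 36 mm across, 18 high; flange 48 across, 18 to 25 mm up; round aluminium grip 30 across, 25 to 70 mm up. A pointer (7 x 7 mm) juts from the flange along the die's +x; a dark bar on the grip's top runs the same way. It starts within 1 rad of world +x
- pointer (a point): outer end of the die's pointer, 34 mm from the die's axis along its +x, 18 mm above its underside
- well (a point): centre of the mouth of the round well in the grey press deck (130 x 130 mm), 50 mm above the desk; 40 mm across, 20 mm deep, rim chamfered 2 mm. Seated, the die's flange lies on the deck, its underside 18 mm below this point. The frame is the press's: x towards the index mark (away from the robot, within 0.3 rad of world +x), y left, z up
- mark (a point): where the pointer's outer end belongs: deck height, 34 mm from the well's centre along its x, 10 mm short of the near end of the index mark, a raised steel bar (18 mm long, 10 wide, 5 high) beyond the well
- lever (a joint): lever angle, rad: 0 at rest (up), grows as the handle is pressed down. Clicks at 0.2, 0.4 and 0.6; ridge tops between them at 0.1, 0.3, 0.5 and, past the third click, 0.7; hard stop at 0.9. A spring always drives it back to 0: at the handle about 4 N at the start, 6.5 N at the third click, 8 to 10 N to go beyond it; the push drops by 1 to 3 N just past each ridge top
- handle_mid (a point): middle of the handle, a level black bar 18 mm across, 70 mm long, along the press's y. It swings on a 115 mm radius about the hinge, which is beyond it, seen from the robot: at rest its axis is 139 mm above the desk (0.35 rad above hinge level), at the third click 72 mm (0.25 rad below), at the stop 40 mm. The frame turns with the lever
- handle: the lever's handle bar and the 12 mm rod that joins its middle to the hinge; this point is on the hinge axis, 100 mm above the desk; from the well's centre it lies 35 mm along the press's +x and 160 mm along its -y (right). The frame turns with the lever. Side plates and a toothed disc of 45 mm radius stand at the hinge
- square_die: steel die like the other but with a square grip (34 x 30 mm, 45 mm high) and no pointer; 70 mm tall; origin at the centre of its underside; a bystander
- marker: black marker pen lying on the desk, 120 mm long, 16 mm thick; origin under its middle; a bystander
- tape: cardboard-brown roll of tape lying flat, 100 mm across, 48 mm high; origin at the bottom centre; a bystander
- carton: small closed carton, 120 x 90 x 70 mm; origin at the bottom centre; a bystander
- mug: white mug, 80 mm across, 90 mm high; origin at the bottom centre; a bystander
- core: upright cardboard tube, 40 mm across, 110 mm high; origin at the bottom centre; a bystander
Things that resemble listed ones, but are neither listed nor needed, are in the scene too. What is shaped like the die but green is not meant.

How it is judged:
On the way, in this order (a step that is already met when the one before it is completed fails the run):
1. the die is seated in the well, pointer at the mark, let go, with the lever up (horizontal distance between die and well below 0.005 m and z of die in the frame of well below -0.0155 m and angle between die's own z axis and vertical below 0.08 rad and horizontal distance between pointer and mark below 0.009 m and contact force between the fingers and die below 0.1 N and value of joint lever below 0.08 rad), for 0.3 s.
2. the lever is pressed past its second click (value of joint lever above 0.45 rad), for 0.1 s.
At the end, for the whole second after the job is handed in: Fingers press the lever (over 2.5 N) at its third click, 0.52 to 0.68 rad; the die is let go, seated (5 mm of centre, underside 15.5 mm or more below the deck, tilt under 0.08 rad), pointer end within 9 mm of the mark point; bystanders within 30 mm of their starts, tilted under 0.3 rad (value of joint lever between 0.52 and 0.68 rad and contact force between the fingers and handle above 2.5 N and horizontal distance between die and well below 0.005 m and z of die in the frame of well below -0.0155 m and angle between die's own z axis and vertical below 0.08 rad and horizontal distance between pointer and mark below 0.009 m and contact force between the fingers and die below 0.1 N and distance of each of square_die, marker, tape, carton, mug, core from where it was at the start of the episode below 0.03 m and angle between each of square_die, tape, mug, core, carton's own z axis and vertical below 0.3 rad); the arm keeps its last pose, push and grip.
It fails at once if the lever is pushed beyond the third click, over the next ridge (value of joint lever above 0.74 rad).
It fails at once if the lever is pressed before the die is in the well (value of joint lever above 0.2 rad and horizontal distance between die and well above 0.012 m).
It fails at once if another thing on the desk is shifted or knocked over (distance of any of square_die, marker, tape, carton, mug, core from where it was at the start of the episode above 0.03 m or not (angle between square_die's own z axis and vertical below 0.3 rad) or not (angle between tape's own z axis and vertical below 0.3 rad) or not (angle between mug's own z axis and vertical below 0.3 rad) or not (angle between core's own z axis and vertical below 0.3 rad) or not (angle between carton's own z axis and vertical below 0.3 rad)).
It also fails if it takes over 54 s, if anything falls off the work surface, if the arm or the gripper's body presses on something with over 40 N, if the wrist force passes 120 N, or if a joint passes its speed limit or range.

## Working session

There is one attempt and no reset: what is moved stays moved. The work goes in short steps, Python scripts to look and compute and a tool call to move; the robot and the scene stay as the last step left them, time stands still between calls to the robot, and variables do not carry over. Pictures are saved under pics/ and viewed, and the job is handed in when it is done.

Besides the shell and the picture viewer there is one more tool, called after "Request:" in YAML: its name, and indented under it one key for each argument. play_rows: Moves the arm, as the interface text tells. Its arguments: {"type":"object","properties":{"targets":{"type":"array"},"fingers":{"type":"number"}},"required":["targets"]}

```bash
mkdir -p pics; ls; python3 - <<'E'
from plant import ctrl
import cv2,json
s=ctrl.observe();print({k:(s[k] if not hasattr(s[k],'tolist') else s[k].tolist()) for k in s})
for n in ['side','top','wrist']:
    d=ctrl.snapshot(n);cv2.imwrite(f'pics/{n}0.png',d['image']);print(n,d['camera_matrix'],d['D'],d['camera_from_world'])
E
```

```text
pics
{'t': 0.0, 'q': [1.064175179187748, 0.3838452334751461, 0.043839349586575135, 1.5996307789182769, -0.017927441663503105, 1.1611897667440874, -0.04988202082629842], 'joint_vel': [-0.0012533188830800583, 0.001974399878881035, -2.9299036090828607e-05, -0.0009697280132992442, -0.0011729999403205093, 0.0010421744276100351, 0.0020408117048771905], 'joint_torque': [-0.0001866746424639132, -43.345770835876465, 1.0246321186423302, -24.951270818710327, 0.0106193168903701, 0.011455416970420629, -5.964777898270768e-06], 'eef_pos': [0.2582088177386629, -0.5959628710214626, 0.40325368905393627], 'tool_rot': [0.14332925104722638, -0.14379773384218714, 0.6932972818537879, -0.6914606398850495], 'contact_force': [0.30344407574199855, 0.03093260268417707, -0.002171067203556995], 'moment': [-0.033606996115913085, -0.040775569824954054, 0.007425858735628335], 'opening': 0.085048533712089}
side [[478.130651     0.         327.57915823]
 [  0.         478.130651   243.30605423]
 [  0.           0.           1.        ]] [9.43264828e-05 0.00000000e+00 0.00000000e+00 0.00000000e+00
 0.00000000e+00] [[-0
[... 298 characters left out ...]
        0.           1.        ]] [-0.11763482  0.          0.          0.          0.        ] [[ 0.02217544 -0.99938239  0.02725964 -0.06092951]
 [-0.99738863 -0.0239893  -0.06812074  0.54988478]
 [ 0.06873261 -0.02567785 -0.99730461  1.24844034]
 [ 0.          0.          0.          1.        ]]
wrist [[400.51717243   0.         323.77857491]
 [  0.         400.51717243 245.97896301]
 [  0.           0.           1.        ]] [-0.08396452  0.          0.          0.          0.        ] [[ 0.39684866 -0.91787893 -0.00306611 -0.64851971]
 [-0.87057626 -0.37745153  0.31563795 -0.0411022 ]
 [-0.29087473 -0.12259121 -0.94887475  0.38228486]
 [ 0.          0.          0.          1.        ]]
```

View pics/top0.png

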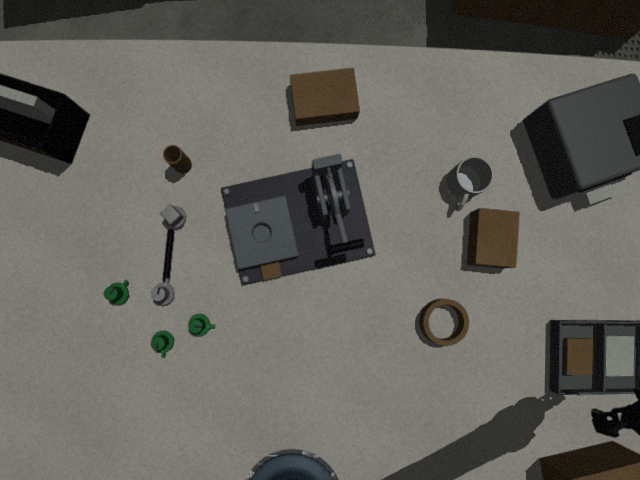

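View pics/side0.png

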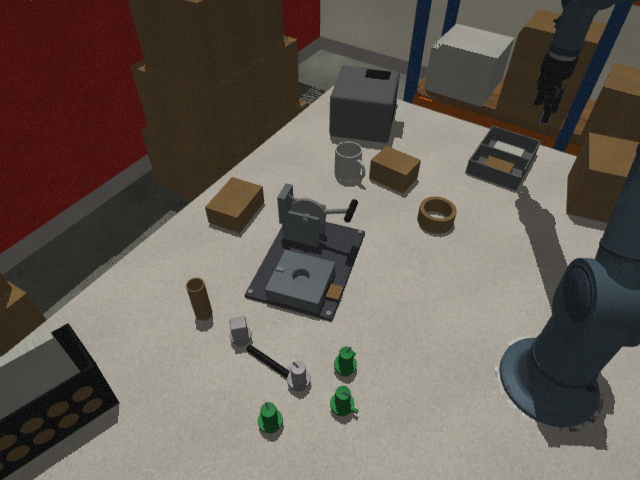

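View pics/wrist0.png

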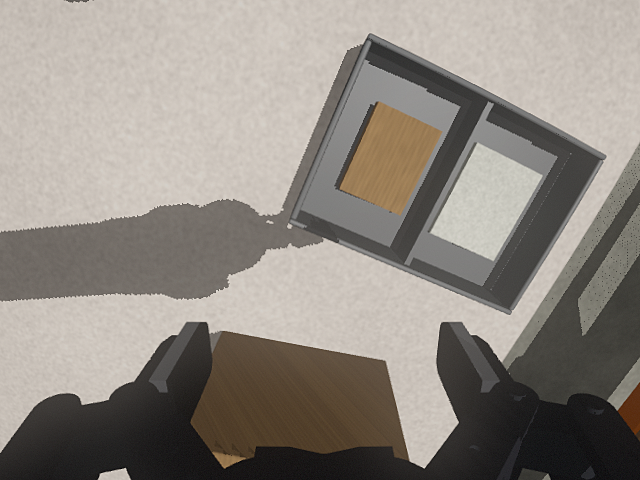

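The candidates in the top view are a grey die at (163,293), a grey die at (174,216), and green ones at (117,293), (200,325) and (163,341). The die at (163,293) looks round and grey. I'll enlarge it to confirm.

```bash
cat > h.py <<'E'
import cv2,numpy as np
from plant import ctrl
def px2w(d,uv,z):
    K,D,T=[np.array(d[k],float) for k in('camera_matrix','D','camera_from_world')]
    n=cv2.undistortPoints(np.array([[uv]],float),K,D)[0,0]
    R,t=T[:3,:3],T[:3,3];c=-R.T@t;r=R.T@np.array([n[0],n[1],1.])
    return c+r*(z-c[2])/r[2]
def w2px(d,p):
    K,D,T=[np.array(d[k],float) for k in('camera_matrix','D','camera_from_world')]
    r,_=cv2.Rodrigues(T[:3,:3]);return cv2.projectPoints(np.atleast_2d(np.array(p,float)),r,T[:3,3],K,D)[0][:,0]
def crop(d,x0,y0,w,h,name,s):
    cv2.imwrite('pics/'+name,cv2.resize(d['image'][y0:y0+h,x0:x0+w],None,fx=s,fy=s,interpolation=cv2.INTER_CUBIC))
def Rm(q):
    from scipy.spatial.transform import Rotation as R
    return R.from_quat([q[1],q[2],q[3],q[0]]).as_matrix()
E
python3 - <<'E'
from h import *
d=ctrl.snapshot('top');crop(d,100,195,130,100*13//10,'c1.png',4.5)
crop(d,215,150,170,140,'c2.png',4)
d=ctrl.snapshot('side');crop(d,220,310,100,90,'c3.png',6)
s=ctrl.observe();print(Rm(s['tool_rot']))
E
```

```text
[[-9.17558025e-01 -5.29269531e-04  3.97601547e-01]
 [-3.97601896e-01  1.09555304e-03 -9.17557373e-01]
 [ 5.00415768e-05 -9.99999260e-01 -1.21567205e-03]]
```

View pics/c1.png

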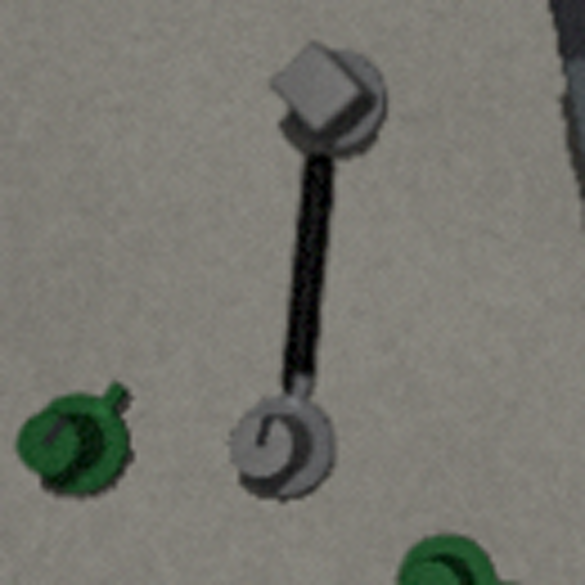

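View pics/c2.png

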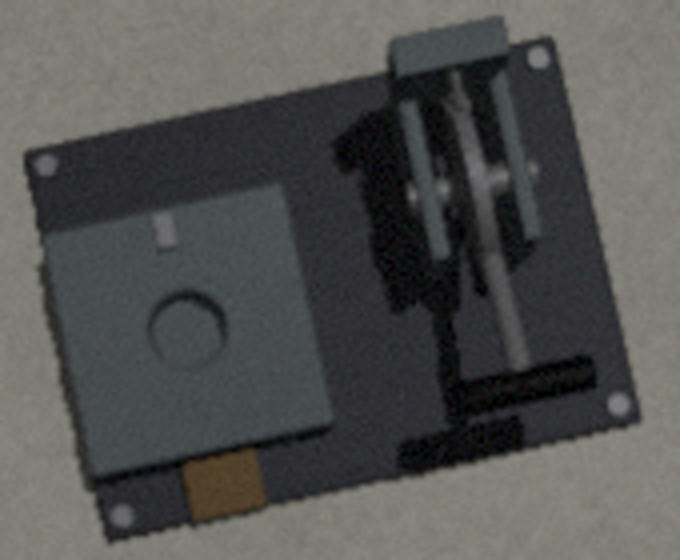

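View pics/c3.png

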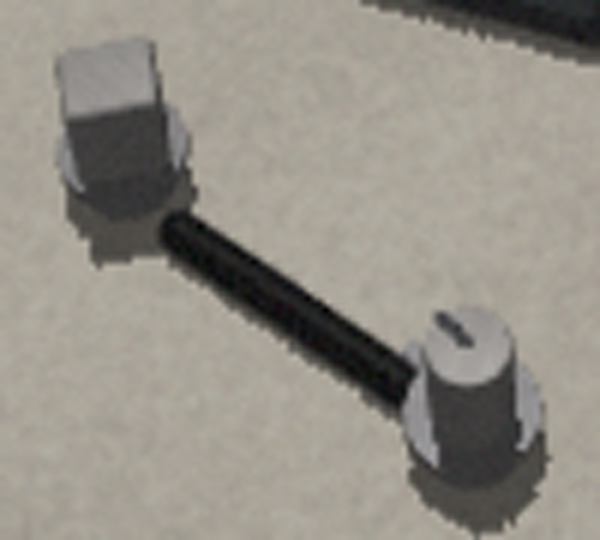

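c1 and c3 confirm the target: a grey die with a round grip and a dark bar on top at top-view (163,293), with its pointer ending at about (167,279). The other grey one has a square grip. c2 shows the well at (262,233) and the handle at (346,246). Next I'll compute world positions.

```bash
python3 - <<'E'
from h import *
d=ctrl.snapshot('top')
o=np.array
f=lambda p,s,x0,y0:((p[0]+.5)/s+x0-.5,(p[1]+.5)/s+y0-.5)
c1=lambda u,v,z:px2w(d,f((u,v),4.5,100,195),z)
c2=lambda u,v,z:px2w(d,f((u,v),4,215,150),z)
a=c1(284,446,.025);b=c1(264,447,.07);p=c1(303,378,.0215)
print('flange',a,'grip',b,'ptr',p,np.arctan2(*(p-a)[[1,0]]))
print('bar',c1(261,445,.07),c1(268,418,.07))
w=c2(187,331,.05);print('well',w)
C=[c2(*q,.05) for q in [(46,232),(285,185),(332,425),(95,475)]]
print('deck',C,np.mean(C,0))
e1=C[0]-C[3];e2=C[1]-C[2];e3=C[0]-C[1];e4=C[3]-C[2]
print([np.linalg.norm(e) for e in(e1,e2,e3,e4)],[np.arctan2(e[1],e[0]) for e in(e1,e2)],[np.arctan2(-e[0],e[1]) for e in(e3,e4)])
print('mark',c2(162,213,.055),c2(170,249,.055))
print('handle',c2(458,398,.148),c2(596,370,.148))
print('marker',c1(320,155,.01),c1(300,378,.01))
E
```

```text
flange [0.44224147 0.28685691 0.025     ] grip [0.44230748 0.28532644 0.07      ] ptr [0.47490611 0.27968422 0.0215    ] -0.21615520526894846
bar [0.44318757 0.28675454 0.07      ] [0.45567451 0.28394447 0.07      ]
well [0.57707877 0.07663543 0.05      ]
deck [array([0.62792844, 0.15293311, 0.05      ]), array([0.65612241, 0.02702707, 0.05      ]), array([ 0.52924629, -0.00109968,  0.05      ]), array([0.49995196, 0.12281185, 0.05      ])] [0.57831227 0.07541809 0.05      ]
[np.float64(0.13147345521712647), np.float64(0.12995639038243195), np.float64(0.12902414743316432), np.float64(0.12732723419165703)] [np.float64(0.2311583700542504), np.float64(0.218158550180338)] [np.float64(0.22029450451962737), np.float64(0.23215087017393007)]
mark [0.63882096 0.09133871 0.055     ] [0.61979156 0.08652057 0.055     ]
handle [ 0.53864509 -0.06309847  0.148     ] [ 0.55392622 -0.13011247  0.148     ]
marker [0.58332804 0.27828586 0.01      ] [0.47496749 0.28383705 0.01      ]
```

```bash
cat >> h.py <<'E'
def go(x,y,z,yaw,st=None):
    s=st or ctrl.observe();R=Rm(s['tool_rot']);p=np.array(s['eef_pos'])
    cy=np.arctan2(R[1,2],R[0,2]);dy=(yaw-cy+np.pi)%(2*np.pi)-np.pi
    v=R.T@(np.array([x,y,z])-p)*1000
    print('t %.2f pos'%s['t'],p.round(4),'yaw %.3f'%cy,'tilt',R[:,1].round(4),'F',np.round(s['contact_force'],2),'M',np.round(s['moment'],2),'op %.4f'%s['opening'])
    print('-> shift',v.round(1),'turn %.3f'%-dy)
E
python3 -c "
from h import *
go(.5,-.15,.4,-.3)"
```

```text
t 0.30 pos [ 0.2583 -0.5963  0.4042] yaw -1.162 tilt [-4.e-04  8.e-04 -1.e+00] F [0.04 0.09 0.31] M [-0.03  0.02 -0.  ] op 0.0854
-> shift [-399.2    4.5 -313.4] turn -0.862
```

Request:
play_rows:
  targets:
    - [-399,0,-313,-0.86]
    - [-399,0,-313,-0.86]
    - [-399,0,-313,-0.86]
    - [-399,0,-313,-0.86]
    - [-399,0,-313,-0.86]
    - [-399,0,-313,-0.86]
    - [-399,0,-313,-0.86]
    - [-399,0,-313,-0.86]

```text
t: 1.1
eef_pos: [0.4495, -0.243, 0.405]
tool_rot: [-0.419, 0.419, -0.569, 0.57]
contact_force: [0.6, -0.2, -0.3]
opening: 0.0853
```

```bash
python3 -c "
from h import *
go(.4425,.286,.36,.6)"
```

```text
t 1.10 pos [ 0.4495 -0.243   0.405 ] yaw -0.302 tilt [ 7.e-04 -7.e-04 -1.e+00] F [ 0.56 -0.2  -0.27] M [ 0.01 -0.07 -0.05] op 0.0853
-> shift [-502.9   44.7 -164.2] turn -0.902
```

Request:
play_rows:
  targets:
    - [-503,45,-164,-0.9]
    - [-503,45,-164,-0.9]
    - [-503,45,-164,-0.9]
    - [-503,45,-164,-0.9]
    - [-503,45,-164,-0.9]
    - [-503,45,-164,-0.9]
    - [-503,45,-164,-0.9]
    - [-503,45,-164,-0.9]

```text
t: 1.9
eef_pos: [0.4434, 0.1555, 0.3711]
tool_rot: [0.625, -0.625, 0.33, -0.331]
contact_force: [0.2, -0.8, -0.2]
opening: 0.0856
```

```bash
python3 -c "
from h import *
go(.4425,.286,.36,.6)"
```

```text
t 1.90 pos [0.4434 0.1555 0.3711] yaw 0.597 tilt [ 1.6e-03 -4.0e-04 -1.0e+00] F [ 0.16 -0.85 -0.24] M [-0.02 -0.07  0.05] op 0.0856
-> shift [-108.4   11.    72.7] turn -0.003
```

Request:
play_rows:
  targets:
    - [-108,10,73,0]
    - [-108,10,73,0]
    - [-108,10,73,0]
    - [-108,10,73,0]

```text
t: 2.3
eef_pos: [0.4414, 0.2897, 0.3613]
tool_rot: [0.628, -0.625, 0.329, -0.327]
contact_force: [-0.3, -0.2, 0.2]
opening: 0.0855
```

```bash
python3 -c "
from h import *
d=ctrl.snapshot('wrist');cv2.imwrite('pics/w1.png',d['image'])
print(w2px(d,[[.4425,.286,.07],[.4425,.286,.025],[.4425+.034*np.cos(.22),.286-.034*np.sin(.22),.025]]))
go(.4425,.286,.36,.6)"
```

```text
[[320.92897307 244.6020875 ]
 [321.13435237 227.16196416]
 [349.49177226 256.77349531]]
t 2.35 pos [0.4423 0.2868 0.3609] yaw 0.604 tilt [-7.0e-04  1.8e-03 -1.0e+00] F [ 0.29 -1.27  0.21] M [ 0.   -0.05  0.  ] op 0.0853
-> shift [ 0.8  0.9 -0.3] turn 0.004
```

View pics/w1.png

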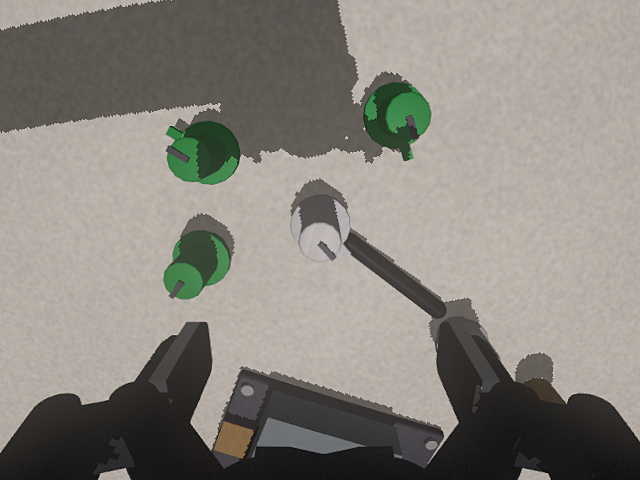

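```bash
python3 -c "
from h import *
d=ctrl.snapshot('wrist');crop(d,270,170,130,110,'w2.png',6)"
```

```text
(no output)
```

View pics/w2.png

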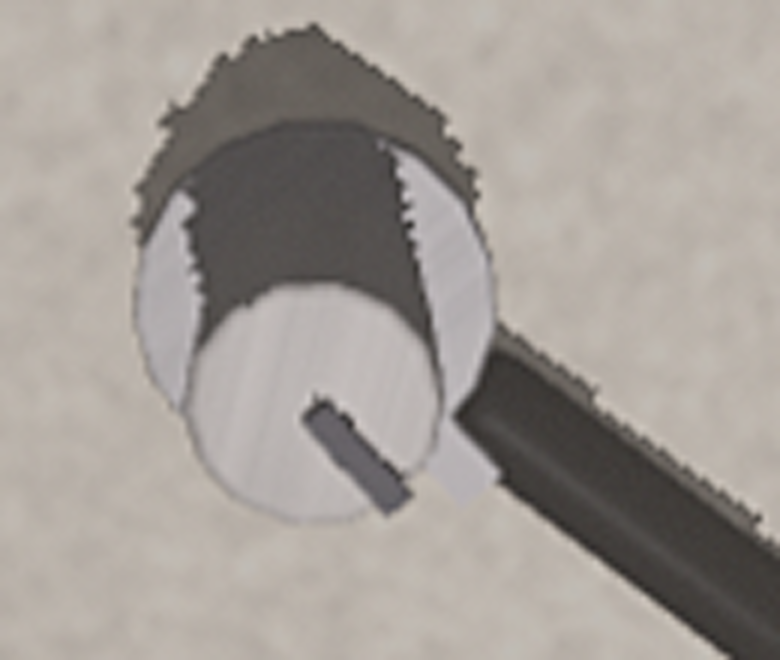

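```bash
python3 -c "
from h import *
d=ctrl.snapshot('wrist')
g=d['image'];crop(d,270,170,130,110,'w3.png',6)
q=lambda u,v,z:px2w(d,((u+.5)/6+269.5,(v+.5)/6+169.5),z)
a=q(315,401,.07);b=q(315,300,.025);p=q(480,490,.0215);e1=q(318,405,.07);e2=q(398,503,.07)
print(a,b,p,e1,e2)
for m,n in((e1,e2),(a,p),(b,p)):print(np.arctan2(*(n-m)[[1,0]]))
print(w2px(d,a))
go(*a[:2],.36,.6)"
```

```text
[0.44126248 0.28478472 0.07      ] [0.44105524 0.28476253 0.025     ] [0.47517295 0.27460928 0.0215    ] [0.44181138 0.28458425 0.07      ] [0.45606797 0.2800259  0.07      ]
-0.30946363420157535
-0.29151920747635324
-0.28924874716021104
[[322.08333333 236.41666667]]
t 2.45 pos [0.4435 0.2833 0.3605] yaw 0.597 tilt [-3.0e-04 -1.3e-03 -1.0e+00] F [-1.25 -0.3  -0.28] M [ 0.    0.03 -0.04] op 0.0855
-> shift [-2.5  0.5 -1. ] turn -0.003
```

View pics/w3.png

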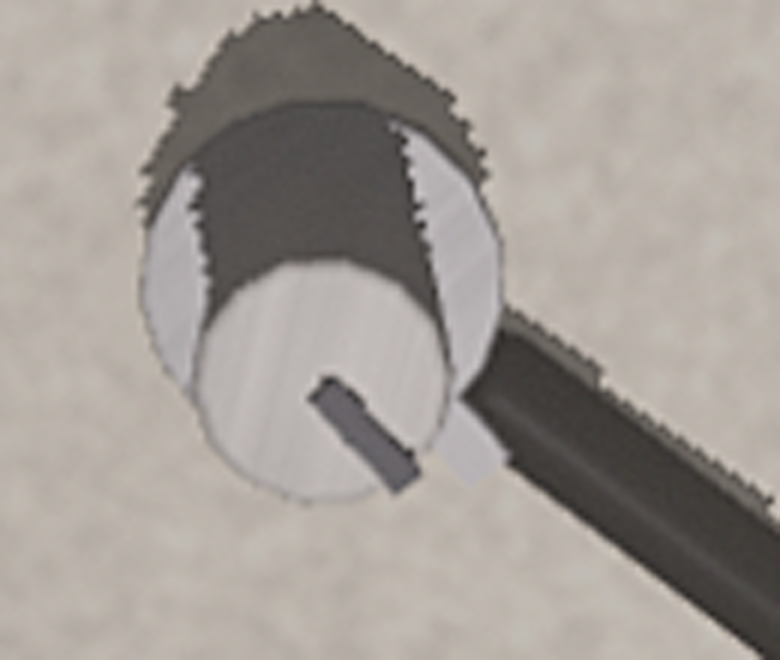

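Request:
play_rows:
  targets:
    - [0,0,0,0]
    - [0,0,0,0]
    - [0,0,0,0]

```text
t: 2.75
eef_pos: [0.4437, 0.2828, 0.3608]
tool_rot: [-0.625, 0.625, -0.331, 0.332]
contact_force: [0.8, -0.7, 0.2]
opening: 0.0855
```

```bash
python3 -c "
from h import *
go(.4425,.286,.36,.6)
d=ctrl.snapshot('wrist')
np.savez('s4.npz',**d)
crop(d,270,170,130,110,'w4.png',6)
go(.4425,.286,.36,.6)"
```

```text
t 2.75 pos [0.4437 0.2828 0.3608] yaw 0.596 tilt [ 5.e-04 -7.e-04 -1.e+00] F [ 0.78 -0.74  0.24] M [-0.04  0.01  0.  ] op 0.0855
-> shift [-3.3  0.8  0.8] turn -0.004
t 2.80 pos [0.4436 0.2831 0.3609] yaw 0.596 tilt [ 4.e-04 -5.e-04 -1.e+00] F [-0.84 -0.03  0.49] M [-0.   -0.02 -0.03] op 0.0860
-> shift [-3.   0.9  0.7] turn -0.004
```

View pics/w4.png

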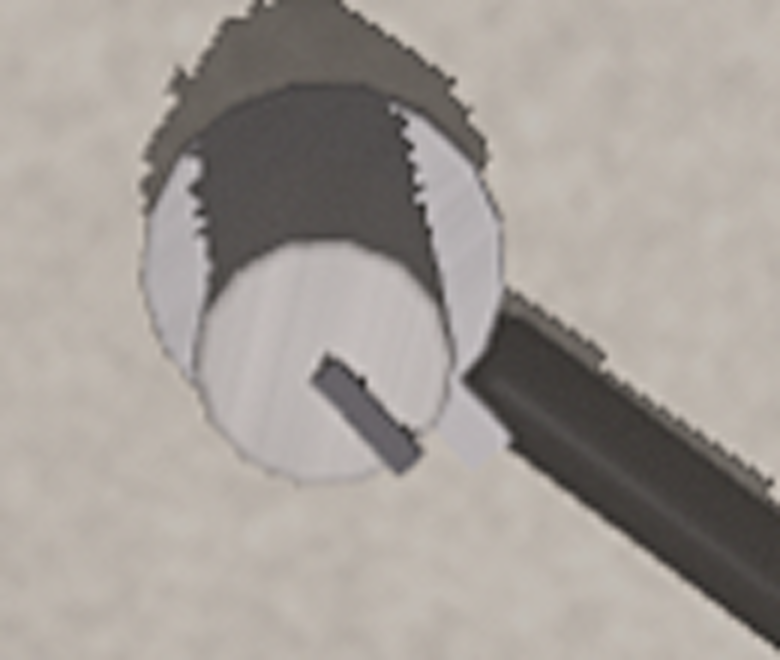

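```bash
python3 -c "
from h import *
d=np.load('s4.npz')
q=lambda u,v,z:px2w(d,((u+.5)/6+269.5,(v+.5)/6+169.5),z)
a=q(326,361,.07);b=q(323,262,.025);p=q(490,455,.0215);e1=q(327,363,.07);e2=q(410,462,.07)
print(a,b,p,e1,e2)
for m,n in((e1,e2),(a,p),(b,p)):print(np.arctan2(*(n-m)[[1,0]]), np.linalg.norm(n-m))
go(.4425,.2865,.202,.6)"
```

```text
[0.44073206 0.28743006 0.07      ] [0.44017834 0.28762137 0.025     ] [0.47451336 0.27733315 0.0215    ] [0.44095756 0.28729858 0.07      ] [0.45545507 0.2828527  0.07      ]
-0.29756005622708115 0.015163891255250951
-0.2904385361336969 0.05996144114637569
-0.29112864207801603 0.036013770921394156
t 2.80 pos [0.4436 0.2831 0.3609] yaw 0.596 tilt [ 4.e-04 -5.e-04 -1.e+00] F [-0.84 -0.03  0.49] M [-0.   -0.02 -0.03] op 0.0860
-> shift [ -3.6 158.9   1. ] turn -0.004
```

```bash
python3 -c "
from h import *
go(.4415,.2868,.202,.6)"
```

```text
t 2.80 pos [0.4436 0.2831 0.3609] yaw 0.596 tilt [ 4.e-04 -5.e-04 -1.e+00] F [-0.84 -0.03  0.49] M [-0.   -0.02 -0.03] op 0.0860
-> shift [ -4.4 158.9   0.3] turn -0.004
```

Request:
play_rows:
  targets:
    - [-4,40,0,0]
    - [-4,80,0,0]
    - [-4,120,0,0]
    - [-4,145,0,0]
    - [-4,157,0,0]
    - [-4,157,0,0]
    - [-4,157,0,0]

```text
t: 3.5
eef_pos: [0.4417, 0.2879, 0.2049]
tool_rot: [0.626, -0.624, 0.33, -0.331]
contact_force: [-0.0, -0.3, 0.9]
opening: 0.0852
```

```bash
python3 -c "
from h import *
go(.4415,.2868,.202,.6)
d=ctrl.snapshot('wrist');cv2.imwrite('pics/w5.png',d['image'])"
```

```text
t 3.50 pos [0.4417 0.2879 0.2049] yaw 0.598 tilt [ 0.0016  0.0012 -1.    ] F [-0.05 -0.32  0.87] M [ 0.02 -0.   -0.01] op 0.0852
-> shift [ 0.8  2.9 -0.8] turn -0.002
```

View pics/w5.png

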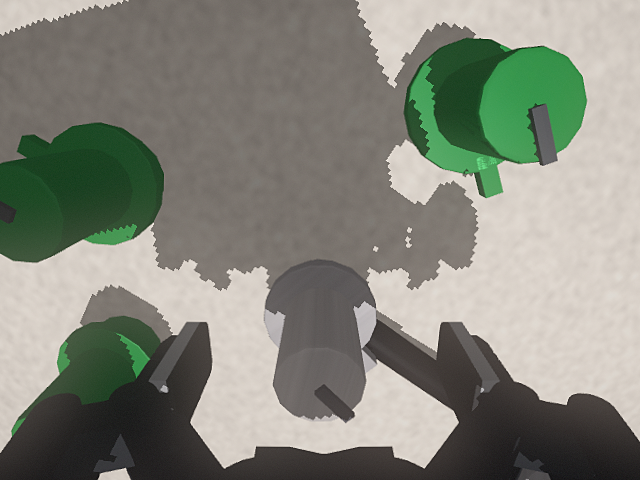

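The fingers straddle the round grip, centred at column ~320, and stay clear of the green die. Closing.

Request:
play_rows:
  fingers: 20
  targets:
    - [0,1,0,0]
    - [0,1,0,0]
    - [0,1,0,0]
    - [0,1,0,0]
    - [0,1,0,0]
    - [0,1,0,0]
    - [0,1,0,0]
    - [0,1,0,0]

```text
t: 4.35
eef_pos: [0.4412, 0.2875, 0.2034]
tool_rot: [-0.625, 0.625, -0.33, 0.331]
contact_force: [-0.7, -1.8, 6.1]
opening: 0.0286
```

```bash
python3 -c "
from h import *
go(.4415,.2868,.302,.6)
d=ctrl.snapshot('wrist');cv2.imwrite('pics/w6.png',d['image'])"
```

```text
t 4.35 pos [0.4412 0.2875 0.2034] yaw 0.598 tilt [ 5.e-04 -4.e-04 -1.e+00] F [-0.72 -1.82  6.11] M [-0.27  0.25 -0.04] op 0.0286
-> shift [  0.8 -98.6  -0.1] turn -0.002
```

View pics/w6.png

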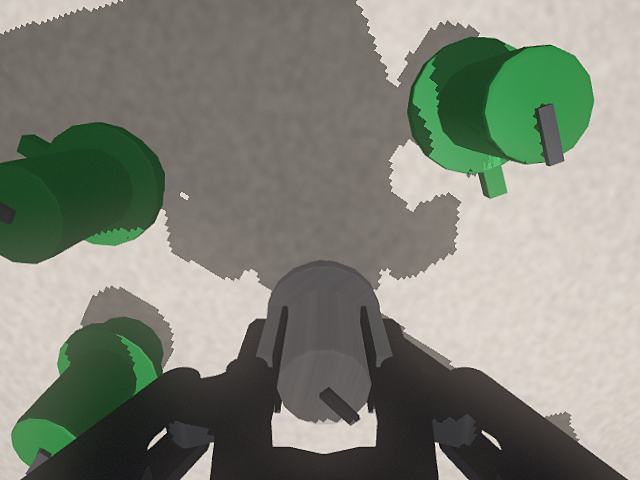

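Request:
play_rows:
  targets:
    - [0,-15,0,0]
    - [0,-40,0,0]
    - [0,-80,0,0]
    - [0,-110,0,0]
    - [0,-110,0,0]
    - [0,-110,0,0]
    - [0,-110,0,0]

```text
t: 5.1
eef_pos: [0.4402, 0.2864, 0.3112]
tool_rot: [-0.624, 0.626, -0.331, 0.33]
contact_force: [-0.8, 0.9, -3.6]
opening: 0.0287
```

```bash
python3 -c "
from h import *
go(.4415,.2868,.302,.6)
d=ctrl.snapshot('wrist');np.savez('s7.npz',**d)
crop(d,250,240,150,200,'w7.png',4)
s=ctrl.observe()
go(.55,.03,.34,.6+.226+.293)
d=ctrl.snapshot('top');crop(d,100,195,130,130,'t7.png',4.5)"
```

```text
t 5.10 pos [0.4402 0.2864 0.3112] yaw 0.598 tilt [-0.0029 -0.0021 -1.    ] F [-0.77  0.88 -3.64] M [-0.03 -0.05 -0.01] op 0.0287
-> shift [0.4 9.2 1.3] turn -0.002
t 5.15 pos [0.4402 0.2864 0.3109] yaw 0.598 tilt [-0.0035 -0.0022 -1.    ] F [-0.52 -0.57 -3.18] M [ 0.04  0.01 -0.03] op 0.0291
-> shift [273.8 -29.  -53.7] turn -0.521
```

View pics/w7.png

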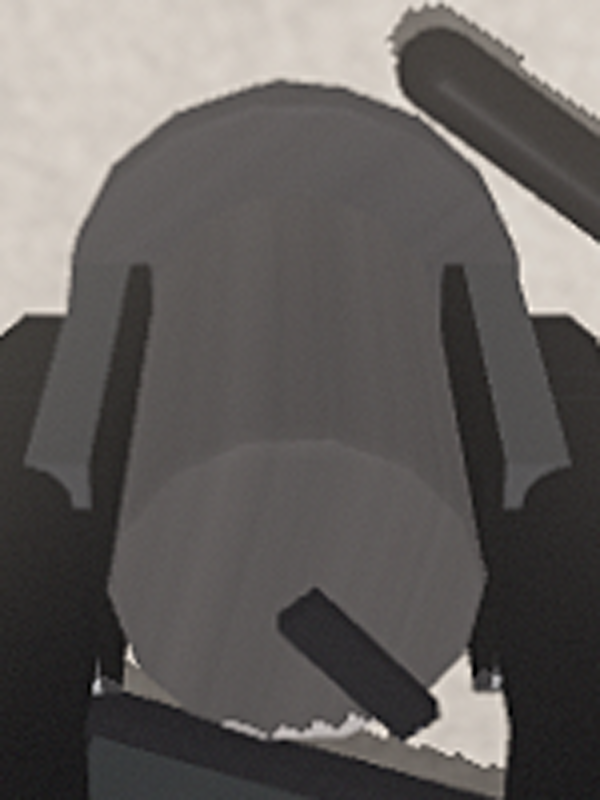

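View pics/t7.png

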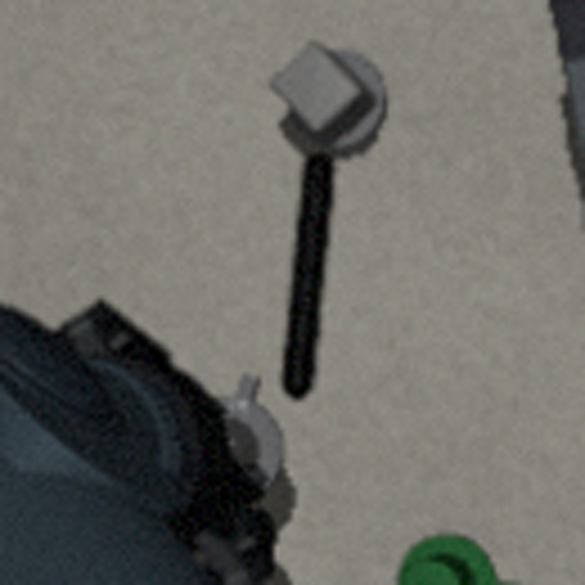

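```bash
python3 -c "
from h import *
d=np.load('s7.npz')
q=lambda u,v,z:px2w(d,((u+.5)/4+249.5,(v+.5)/4+239.5),z)
s=ctrl.observe();R=Rm(s['tool_rot']);p=np.array([.4402,.2864,.3112])
for n,u,v,z in(('top',297,589,.1778),('flange',297,275,.1328),('b0',297,605,.1778),('b1',420,722,.1778),('padtipL',110,265,.138),('padtipR',483,265,.138)):
  w=q(u,v,z);print(n,w,(R.T@(w-p)*1000).round(1))
a=q(297,605,.1778);b=q(420,722,.1778);print(np.arctan2(*(b-a)[[1,0]]))
f=w2px(d,[p+R@np.array([0,.1334,0]),p+R@np.array([0,.173,0])]);print((f-[249.5,239.5])*4)
"
```

```text
top [0.43975071 0.28617051 0.1778    ] [ -0.  133.4   0. ]
flange [0.43723497 0.28965083 0.1328    ] [-4.300e+00  1.784e+02  1.000e-01]
b0 [0.44061447 0.28490045 0.1778    ] [  1.5 133.4   0. ]
b1 [0.4554828  0.28083322 0.1778    ] [ 13.3 133.4  10. ]
padtipL [0.41972803 0.28226042 0.138     ] [ -8.  173.3 -18.6]
padtipR [0.45044163 0.30321236 0.138     ] [ -8.1 173.1  18.6]
-0.2670180157598653
[[297.10385408 589.65274045]
 [296.70437018 338.13181781]]
```

```bash
python3 -c "
from h import *
go(.64,.045,.36,1.104)"
```

```text
t 5.20 pos [0.4403 0.2866 0.3109] yaw 0.598 tilt [-0.0035 -0.0019 -1.    ] F [ 0.01 -0.32 -3.02] M [0.01 0.02 0.01] op 0.0289
-> shift [312.1 -49.3  28.9] turn -0.506
```

Request:
play_rows:
  targets:
    - [20,-40,0,-0.1]
    - [60,-49,10,-0.2]
    - [105,-49,29,-0.3]
    - [155,-49,29,-0.4]
    - [205,-49,29,-0.506]
    - [250,-49,29,-0.506]
    - [290,-49,29,-0.506]
    - [312,-49,29,-0.506]

```text
t: 6.0
eef_pos: [0.6423, 0.04, 0.3592]
tool_rot: [-0.686, 0.689, -0.167, 0.165]
contact_force: [-0.3, -0.7, -3.0]
opening: 0.0289
```

Request:
play_rows:
  targets:
    - [0,0,0,0]
    - [0,0,0,0]
    - [0,0,0,0]
    - [0,0,0,0]

```text
t: 6.4
eef_pos: [0.6397, 0.0483, 0.3615]
tool_rot: [0.688, -0.688, 0.163, -0.162]
contact_force: [-0.1, -0.6, -2.7]
opening: 0.0287
```

```bash
python3 -c "
from h import *
d=ctrl.snapshot('wrist');np.savez('s8.npz',**d);cv2.imwrite('pics/w8.png',d['image'])
print(w2px(d,[[.577,.0766,.05]]))
go(.64,.045,.36,1.104)"
```

```text
[[319.68200198 133.23484292]]
t 6.45 pos [0.6399 0.048  0.3617] yaw 1.107 tilt [-5.e-04  5.e-04 -1.e+00] F [ 0.35  0.67 -2.28] M [0.02 0.01 0.03] op 0.0289
-> shift [ 1.5  1.7 -2.6] turn 0.003
```

View pics/w8.png

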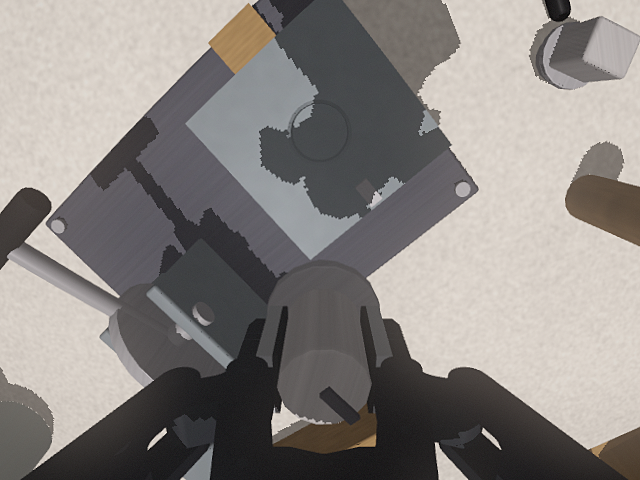

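```bash
python3 -c "
from h import *
d=np.load('s8.npz')
im=d['image'][85:205,270:400].copy();im=np.clip(im.astype(float)*2.2,0,255).astype('uint8')
cv2.imwrite('pics/w9.png',cv2.resize(im,None,fx=6,fy=6,interpolation=cv2.INTER_CUBIC))"
```

```text
(no output)
```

View pics/w9.png

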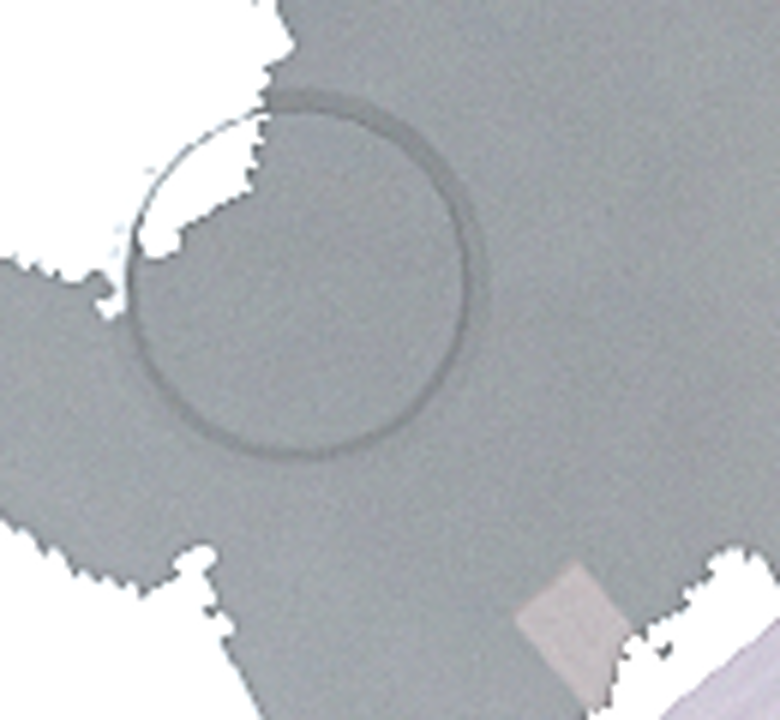

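```bash
cat > ov.py <<'E'
from h import *
import sys
d=np.load('s8.npz');cx,cy=float(sys.argv[1]),float(sys.argv[2])
im=d['image'][85:205,270:400].copy();im=np.clip(im.astype(float)*2,0,255).astype('uint8')
im=cv2.resize(im,None,fx=6,fy=6,interpolation=cv2.INTER_CUBIC)
a=np.linspace(0,2*np.pi,100)
for r,z,c in((.022,.05,(0,0,255)),(.02,.048,(0,200,0)),(.02,.03,(255,0,0))):
    p=w2px(d,np.c_[cx+r*np.cos(a),cy+r*np.sin(a),a*0+z])
    cv2.polylines(im,[(((p-[269.5,84.5])*6)*8).astype(int).reshape(-1,1,2)],True,c,1,cv2.LINE_AA,3)
y=.226
for l,s in((.044,.005),(.044,-.005)):
    p=w2px(d,[[cx+k*np.cos(y)-s*np.sin(y),cy+k*np.sin(y)+s*np.cos(y),.055] for k in(.044,.062)])
    cv2.polylines(im,[(((p-[269.5,84.5])*6)*8).astype(int).reshape(-1,1,2)],False,(0,0,255),1,cv2.LINE_AA,3)
cv2.imwrite('pics/'+sys.argv[3],im)
E
python3 ov.py .576 .0785 o1.png
```

```text
(no output)
```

View pics/o1.png

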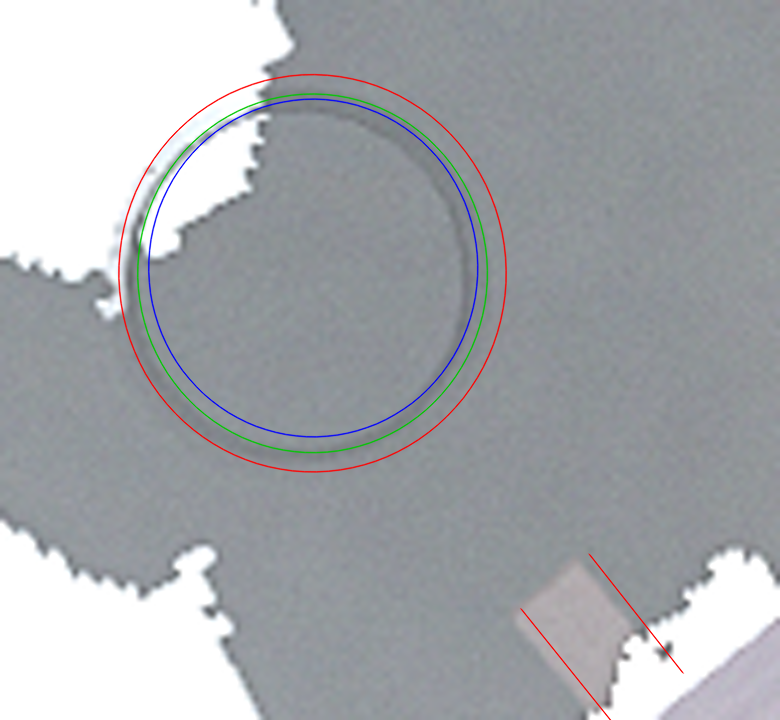

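```bash
python3 -c "
from h import *
d=np.load('s8.npz')
q=lambda u,v,z:px2w(d,((u+.5)/6+269.5,(v+.5)/6+84.5),z)
c=q(307.5,274,.05);m=q(543.5,589,.055);print(c,m,np.linalg.norm((m-c)[:2]),np.arctan2(*(m-c)[[1,0]]))
for a,b in(((514,618),(597,712)),((573,560),(632,625))):
  e=q(*b,.055)-q(*a,.055);print(np.arctan2(e[1],e[0]))
e=q(514,618,.055)-q(573,560,.055);print(np.arctan2(-e[0],e[1]),np.linalg.norm(e))
# deck corners / edges from full image
D=lambda u,v:px2w(d,(u,v),.05)
P=[D(186,124),D(312,258),D(452,148)]
for a,b in((0,1),(2,1)):
  e=P[b]-P[a];print(P[a],P[b],np.linalg.norm(e),np.arctan2(e[1],e[0]))
# bar held
a=px2w(d,(325,391),.3617-.1334);
crop(d,250,340,150,100,'w10.png',5)
"
```

```text
[0.57557767 0.07819421 0.05      ] [0.61922461 0.08684668 0.055     ] 0.044496299828039376 0.19570063455243888
0.27021425246419956
0.29106716445850145
-2.8122975266440045 0.009489673844483397
[ 0.52981938 -0.00217397  0.05      ] [0.65529534 0.03070805 0.05      ] 0.12971292509786514 0.2562951182856007
[0.62647444 0.15465796 0.05      ] [0.65529534 0.03070805 0.05      ] 0.1272565253605219 -1.342335379113876
```

View pics/w10.png

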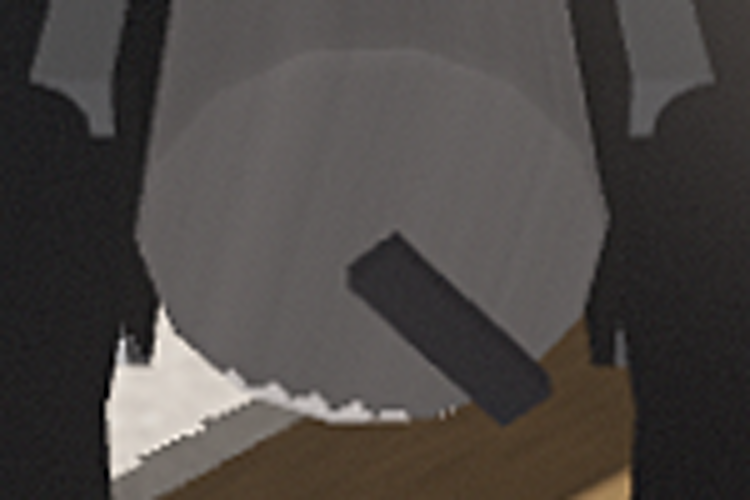

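```bash
python3 -c "
from h import *
d=np.load('s8.npz')
q=lambda u,v:px2w(d,((u+.5)/5+249.5,(v+.5)/5+339.5),.3617-.1334)
for a,b in(((397,232),(550,380)),((350,275),(505,425))):
  e=q(*b)-q(*a);print(np.arctan2(e[1],e[0]),np.linalg.norm(e))
go(.576,.078,.28,1.107)
"
```

```text
0.23938826239206762 0.015391013603801117
0.22891764553294067 0.015785783132324243
t 6.45 pos [0.6399 0.048  0.3617] yaw 1.107 tilt [-5.e-04  5.e-04 -1.e+00] F [ 0.35  0.67 -2.28] M [0.02 0.01 0.03] op 0.0289
-> shift [-70.5  81.8  -1.7] turn 0.000
```

Request:
play_rows:
  targets:
    - [-30,10,-1,0]
    - [-60,40,-1,0]
    - [-70,70,-2,0]
    - [-70,82,-2,0]
    - [-70,82,-2,0]
    - [-70,82,-2,0]
    - [-70,82,-2,0]

```text
t: 7.15
eef_pos: [0.5792, 0.0754, 0.2817]
tool_rot: [0.688, -0.687, 0.163, -0.165]
contact_force: [0.3, -1.0, -2.3]
opening: 0.0289
```

```bash
python3 -c "
from h import *
go(.576,.078,.256,1.107)
d=ctrl.snapshot('side');crop(d,230,220,130,110,'s10.png',6)
d=ctrl.snapshot('top');crop(d,215,150,170,140,'t10.png',4)
go(.576,.078,.256,1.107)
"
```

```text
t 7.15 pos [0.5792 0.0754 0.2817] yaw 1.103 tilt [ 4.3e-03  7.0e-04 -1.0e+00] F [ 0.29 -0.96 -2.26] M [ 0.03 -0.06 -0.04] op 0.0289
-> shift [-4.1 25.7  0.8] turn -0.004
t 7.25 pos [0.5787 0.0754 0.2815] yaw 1.103 tilt [ 3.5e-03  5.0e-04 -1.0e+00] F [-0.53 -0.22 -1.84] M [ 0.05 -0.02  0.04] op 0.0284
-> shift [-3.7 25.4  1. ] turn -0.004
```

View pics/s10.png

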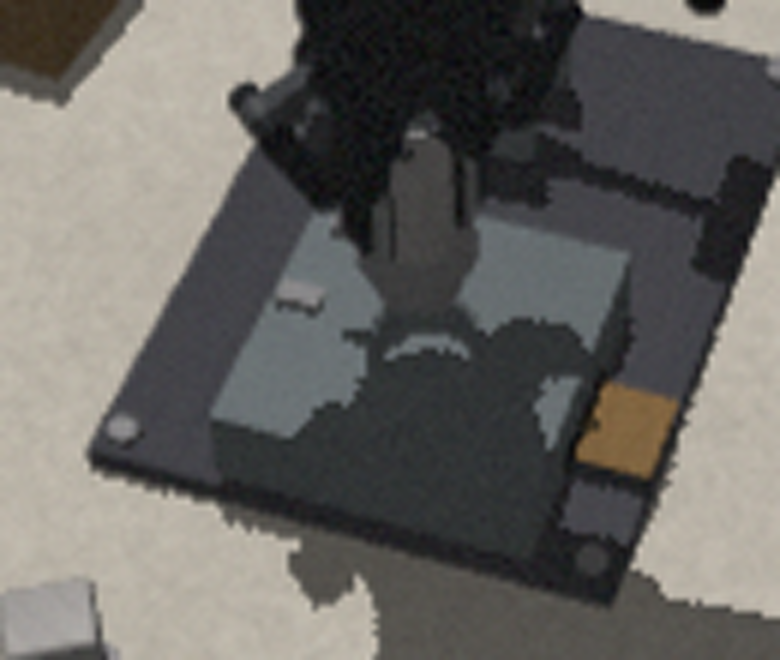

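View pics/t10.png

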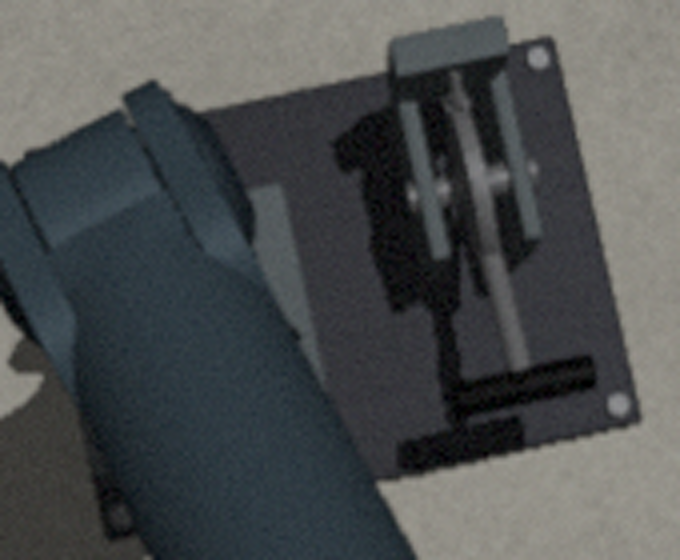

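Request:
play_rows:
  targets:
    - [-3,10,1,0]
    - [-3,20,1,0]
    - [-3,20,1,0]
    - [-3,20,1,0]
    - [-3,20,1,0]

```text
t: 7.75
eef_pos: [0.5751, 0.0779, 0.2597]
tool_rot: [0.688, -0.688, 0.164, -0.163]
contact_force: [-0.4, 0.5, -2.2]
opening: 0.0288
```

```bash
python3 -c "
from h import *
go(.576,.078,.234,1.107)
"
```

```text
t 7.75 pos [0.5751 0.0779 0.2597] yaw 1.104 tilt [-0.e+00  2.e-04 -1.e+00] F [-0.35  0.47 -2.17] M [ 0.06 -0.02 -0.02] op 0.0288
-> shift [ 0.8 25.7  0.5] turn -0.003
```

Within 1 mm laterally. I'll lower it slowly into the mouth.

Request:
play_rows:
  targets:
    - [1,4,0,0]
    - [1,8,0,0]
    - [1,11,0,0]
    - [1,14,0,0]
    - [1,14,0,0]
    - [1,14,0,0]

```text
t: 8.35
eef_pos: [0.5759, 0.0774, 0.2456]
tool_rot: [0.688, -0.688, 0.164, -0.163]
contact_force: [-0.5, -1.3, -2.1]
opening: 0.0288
```

```bash
python3 -c "
from h import *
go(.576,.078,.234,1.107)
"
```

```text
t 8.35 pos [0.5759 0.0774 0.2456] yaw 1.104 tilt [-3.e-04  1.e-04 -1.e+00] F [-0.54 -1.33 -2.09] M [ 0.04 -0.03 -0.03] op 0.0288
-> shift [-0.1 11.6  0.6] turn -0.003
```

Request:
play_rows:
  targets:
    - [0,4,0,0]
    - [0,7,0,0]
    - [0,9,0,0]
    - [0,11,0,0]
    - [0,11,0,0]
    - [0,11,0,0]

```text
t: 8.95
eef_pos: [0.5759, 0.0774, 0.2355]
tool_rot: [-0.688, 0.688, -0.164, 0.163]
contact_force: [-3.5, -2.2, 6.1]
opening: 0.0284
```

```bash
python3 -c "
from h import *
go(.576,.078,.234,1.107)
d=ctrl.snapshot('side');crop(d,230,220,130,110,'s11.png',6)
"
```

```text
t 8.95 pos [0.5759 0.0774 0.2355] yaw 1.104 tilt [-5.e-04 -9.e-04 -1.e+00] F [-3.49 -2.2   6.13] M [-0.1   0.68  0.09] op 0.0284
-> shift [-0.1  1.5  0.6] turn -0.003
```

View pics/s11.png

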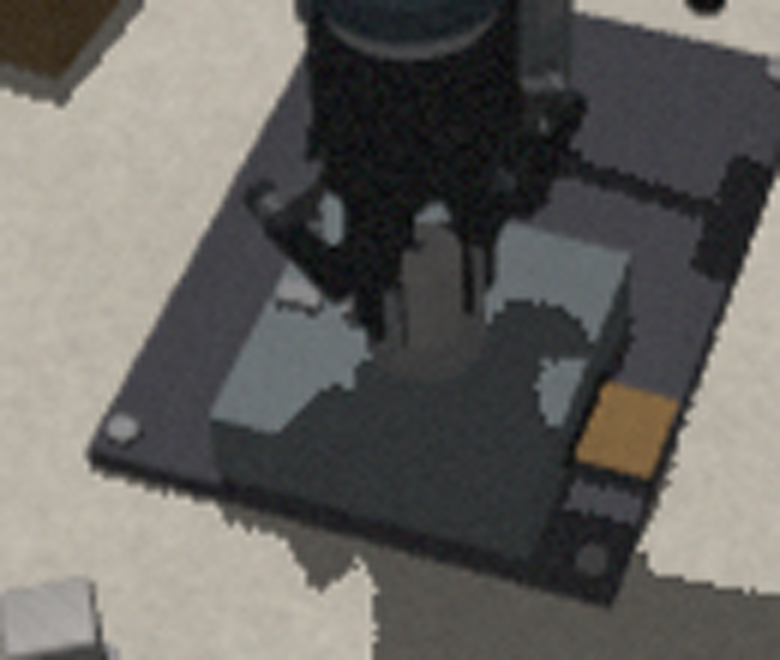

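Request:
play_rows:
  fingers: 70
  targets:
    - [0,-1,0,0]
    - [0,-1,0,0]
    - [0,-1,0,0]
    - [0,-1,0,0]
    - [0,-1,0,0]
    - [0,-1,0,0]

```text
t: 9.6
eef_pos: [0.5759, 0.0774, 0.2357]
tool_rot: [0.688, -0.688, 0.163, -0.164]
contact_force: [-0.5, -0.7, 0.3]
opening: 0.07
```

Request:
play_rows:
  targets:
    - [0,-20,0,0]
    - [0,-60,0,0]
    - [40,-105,0,0]
    - [80,-120,0,0]
    - [80,-120,0,0]
    - [80,-120,0,0]
    - [80,-120,0,0]

```text
t: 10.3
eef_pos: [0.6463, 0.0421, 0.3545]
tool_rot: [-0.688, 0.688, -0.164, 0.162]
contact_force: [-0.9, 0.3, 0.2]
opening: 0.0703
```

```bash
python3 -c "
from h import *
go(.576,.078,.234,1.107)
d=ctrl.snapshot('wrist');np.savez('s12.npz',**d);cv2.imwrite('pics/w12.png',d['image'])
d=ctrl.snapshot('side');crop(d,230,200,130,110,'s12.png',6)
"
```

```text
t 10.30 pos [0.6463 0.0421 0.3545] yaw 1.105 tilt [-2.9e-03  5.0e-04 -1.0e+00] F [-0.95  0.26  0.19] M [ 0.02  0.04 -0.05] op 0.0703
-> shift [-78.6 120.8   0.6] turn -0.002
```

View pics/w12.png

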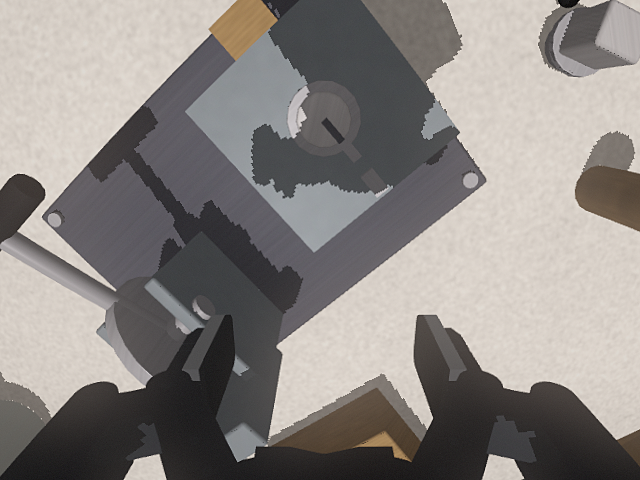

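View pics/s12.png

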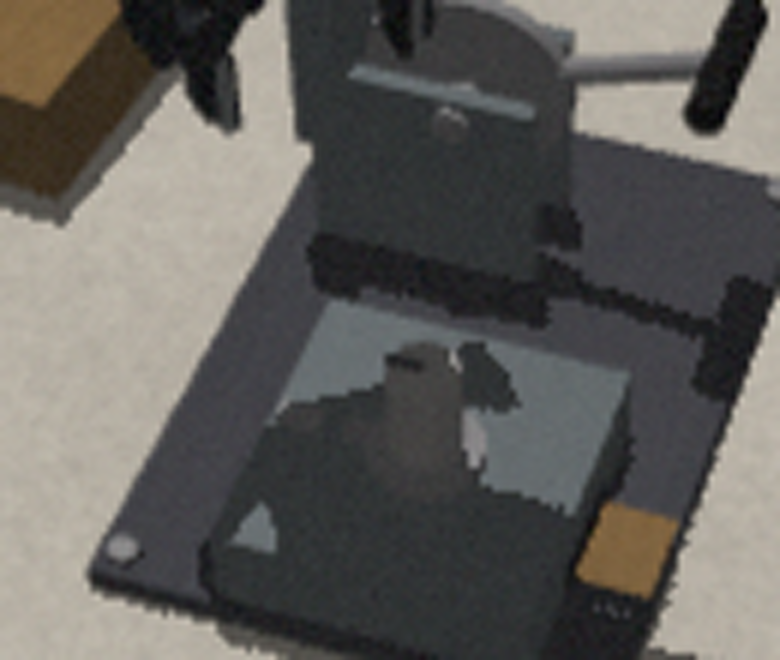

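```bash
python3 -c "
from h import *
d=np.load('s12.npz');crop(d,270,70,130,130,'w13.png',6)
print(np.round(ctrl.observe()['q'],2))
go(.5365,-.0962,.38,1.8)
"
```

```text
[ 0.42  0.53 -0.73  1.62  0.38  1.14  0.7 ]
t 10.40 pos [0.6459 0.0426 0.3543] yaw 1.106 tilt [-3.3e-03  1.0e-04 -1.0e+00] F [-0.    0.09 -0.03] M [-0.   -0.04 -0.01] op 0.0704
-> shift [ -35.7  -25.3 -173.1] turn -0.694
```

View pics/w13.png

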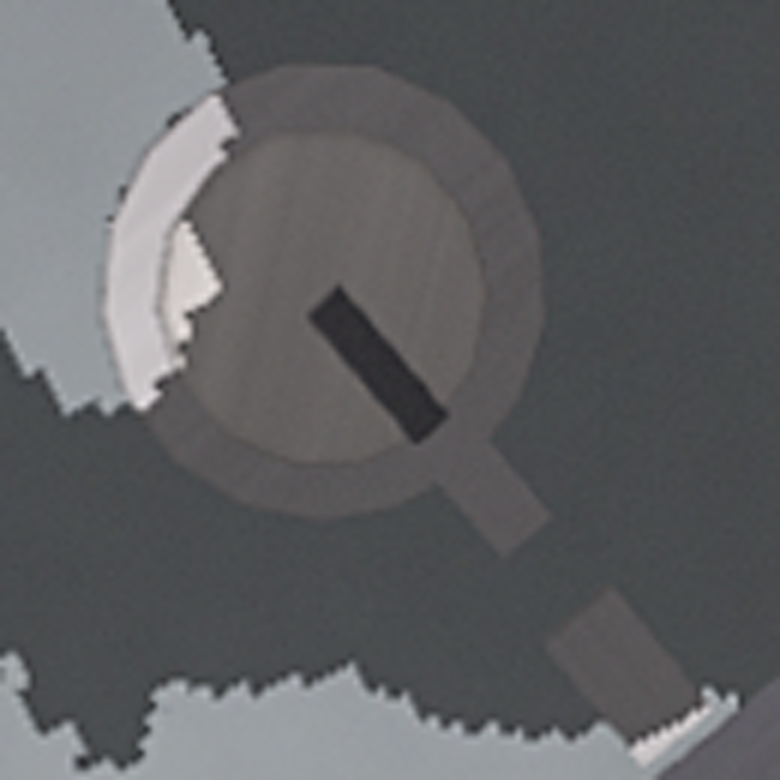

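The crop shows the die seated, with its pointer collinear with the index mark and about 10 mm short of it. Next, to the lever with the fingers shut.

Request:
play_rows:
  fingers: 0
  targets:
    - [-5,-25,-10,-0.1]
    - [-15,-25,-50,-0.22]
    - [-25,-25,-90,-0.35]
    - [-36,-25,-130,-0.48]
    - [-36,-25,-160,-0.6]
    - [-36,-25,-173,-0.694]
    - [-36,-25,-173,-0.694]
    - [-36,-25,-173,-0.694]

```text
t: 11.2
eef_pos: [0.5369, -0.0959, 0.3803]
tool_rot: [0.703, -0.702, -0.08, 0.08]
contact_force: [-0.2, -0.5, -0.4]
opening: 0.0001
```

Request:
play_rows:
  targets:
    - [0,0,0,0]
    - [0,0,0,0]
    - [0,0,0,0]

```text
t: 11.5
eef_pos: [0.5377, -0.0956, 0.3808]
tool_rot: [0.703, -0.702, -0.081, 0.081]
contact_force: [0.1, -0.5, 0.7]
opening: -0.0004
```

```bash
python3 -c "
from h import *
d=ctrl.snapshot('wrist');cv2.imwrite('pics/w14.png',d['image'])
P=[.5413,-.0950,.139];yv=np.array([-.228,.9737,0])*.035
print(w2px(d,[np.array(P)+yv,P,np.array(P)-yv]).round(1))
d=ctrl.snapshot('side');crop(d,220,120,170,150,'s14.png',4.5)
go(.5365,-.0962,.335,1.8)
"
```

```text
[[384.7 269.1]
 [323.4 269.3]
 [262.1 269.3]]
t 11.60 pos [ 0.5376 -0.0961  0.3808] yaw 1.799 tilt [ 1.e-04  3.e-04 -1.e+00] F [-0.39 -0.18  0.41] M [ 0.01 -0.01  0.  ] op -0.0001
-> shift [-1.1 45.8  0.2] turn -0.001
```

View pics/w14.png

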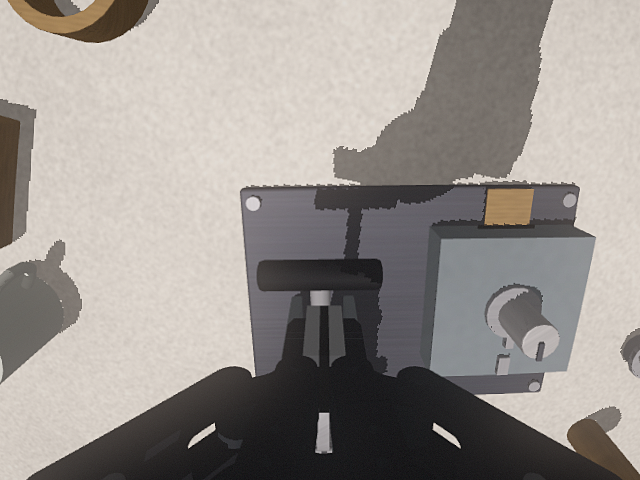

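View pics/s14.png

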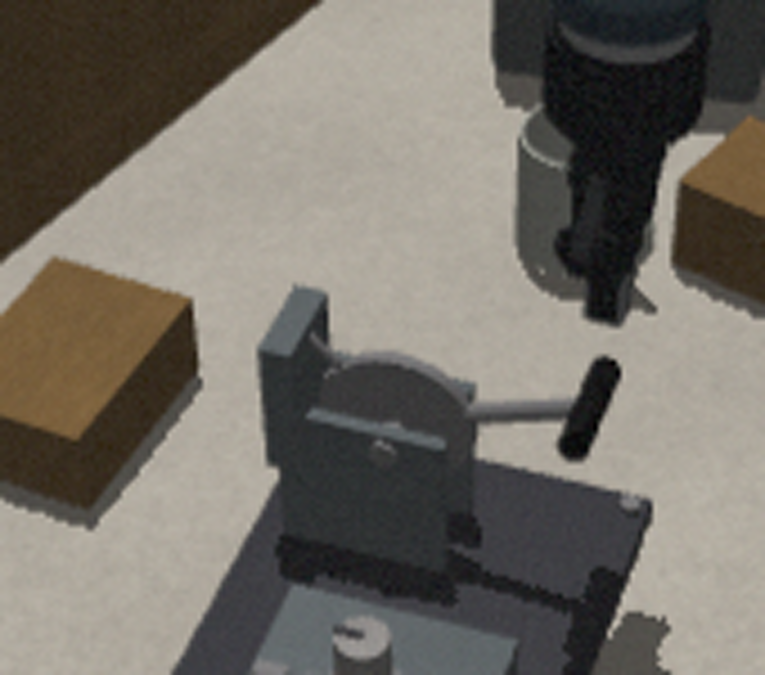

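Request:
play_rows:
  targets:
    - [2,20,0,0]
    - [2,40,0,0]
    - [2,52,0,0]
    - [2,56,0,0]
    - [2,56,0,0]
    - [2,56,0,0]

```text
t: 12.2
eef_pos: [0.5398, -0.0963, 0.3255]
tool_rot: [-0.702, 0.703, 0.081, -0.08]
contact_force: [-0.4, 0.9, 1.3]
opening: 0.0001
```

```bash
python3 -c "
from h import *
go(.5395,-.0955,.295,1.8)
"
```

```text
t 12.20 pos [ 0.5398 -0.0963  0.3255] yaw 1.798 tilt [ 1.4e-03 -1.0e-04 -1.0e+00] F [-0.36  0.89  1.34] M [0.04 0.01 0.  ] op 0.0001
-> shift [-0.1 30.5  0.9] turn -0.002
```

Request:
play_rows:
  targets:
    - [0,4,0,0]
    - [0,8,0,0]
    - [0,12,0,0]
    - [0,16,0,0]
    - [0,16,0,0]
    - [0,16,0,0]

```text
t: 12.8
eef_pos: [0.5391, -0.0968, 0.309]
tool_rot: [-0.702, 0.703, 0.08, -0.08]
contact_force: [-1.9, -1.2, 2.8]
opening: 0.0001
```

```bash
python3 -c "
from h import *
go(.5395,-.0955,.254,1.8)
d=ctrl.snapshot('side');crop(d,260,170,130,110,'s15.png',6)
"
```

```text
t 12.80 pos [ 0.5391 -0.0968  0.309 ] yaw 1.798 tilt [-8.e-04 -9.e-04 -1.e+00] F [-1.89 -1.25  2.77] M [-0.22  0.46  0.02] op 0.0001
-> shift [ 0.8 55.   1.2] turn -0.002
```

View pics/s15.png

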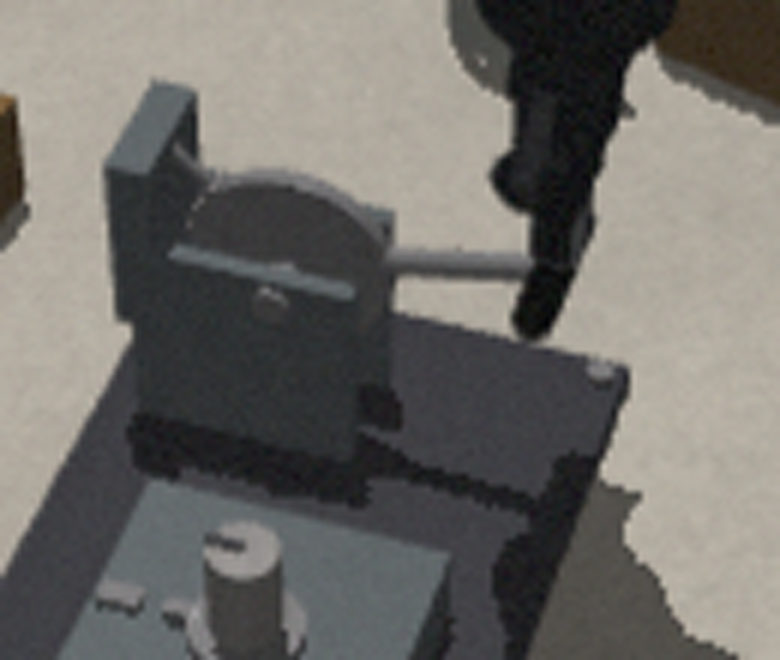

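Request:
play_rows:
  targets:
    - [0,5,0,0]
    - [0,10,0,0]
    - [0,15,0,0]
    - [0,20,0,0]
    - [0,24,0,0]
    - [0,24,0,0]
    - [0,24,0,0]

```text
t: 13.55
eef_pos: [0.5394, -0.0966, 0.2849]
tool_rot: [-0.703, 0.703, 0.08, -0.08]
contact_force: [-2.3, -0.9, 5.1]
opening: 0.0001
```

```bash
python3 -c "
from h import *
go(.5395,-.0955,.254,1.8)
"
```

```text
t 13.55 pos [ 0.5394 -0.0966  0.2849] yaw 1.798 tilt [ 3.e-04 -1.e-04 -1.e+00] F [-2.33 -0.91  5.14] M [-0.3   0.72 -0.  ] op 0.0001
-> shift [ 0.3 30.9  1. ] turn -0.002
```

Request:
play_rows:
  targets:
    - [0,5,0,0]
    - [0,10,0,0]
    - [0,15,0,0]
    - [0,19,0,0]
    - [0,19,0,0]
    - [0,19,0,0]

```text
t: 14.15
eef_pos: [0.5395, -0.0966, 0.2663]
tool_rot: [-0.702, 0.703, 0.08, -0.08]
contact_force: [-3.4, -1.0, 5.2]
opening: -0.0001
```

```bash
python3 -c "
from h import *
go(.5395,-.0955,.254,1.8)
"
```

```text
t 14.15 pos [ 0.5395 -0.0966  0.2663] yaw 1.798 tilt [ 1.e-04 -5.e-04 -1.e+00] F [-3.44 -1.02  5.24] M [-0.35  0.76 -0.01] op -0.0001
-> shift [ 0.2 12.3  1.1] turn -0.002
```

Request:
play_rows:
  targets:
    - [0,3,0,0]
    - [0,6,0,0]
    - [0,9,0,0]
    - [0,12,0,0]
    - [0,12,0,0]
    - [0,12,0,0]
    - [0,12,0,0]

```text
t: 14.85
eef_pos: [0.5403, -0.0963, 0.255]
tool_rot: [-0.702, 0.703, 0.081, -0.079]
contact_force: [-1.7, -1.0, 6.2]
opening: 0.0003
```

```bash
python3 -c "
from h import *
go(.5395,-.0955,.254,1.8)
d=ctrl.snapshot('side');np.savez('s16.npz',**d);crop(d,260,170,130,110,'s16.png',6)
d=ctrl.snapshot('wrist');cv2.imwrite('pics/w16.png',d['image'])
go(.5395,-.0955,.254,1.8)
"
```

```text
t 14.85 pos [ 0.5403 -0.0963  0.255 ] yaw 1.798 tilt [ 2.8e-03 -3.0e-04 -1.0e+00] F [-1.69 -1.05  6.25] M [-0.18  0.57  0.01] op 0.0003
-> shift [-0.6  1.   1. ] turn -0.002
t 14.95 pos [ 0.5403 -0.0963  0.255 ] yaw 1.798 tilt [ 2.7e-03 -2.0e-04 -1.0e+00] F [-2.87 -1.18  6.59] M [-0.16  0.6   0.02] op -0.0002
-> shift [-0.6  1.   1. ] turn -0.002
```

View pics/s16.png

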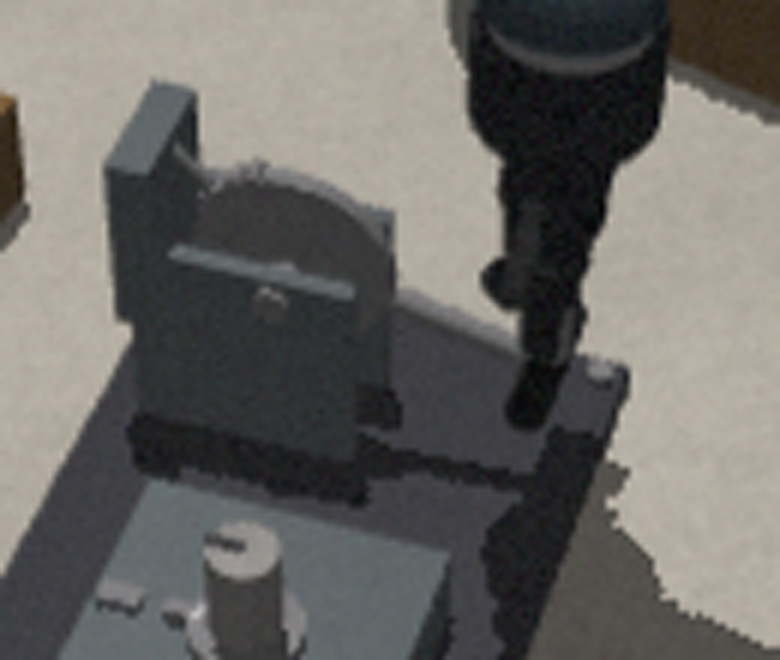

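View pics/w16.png

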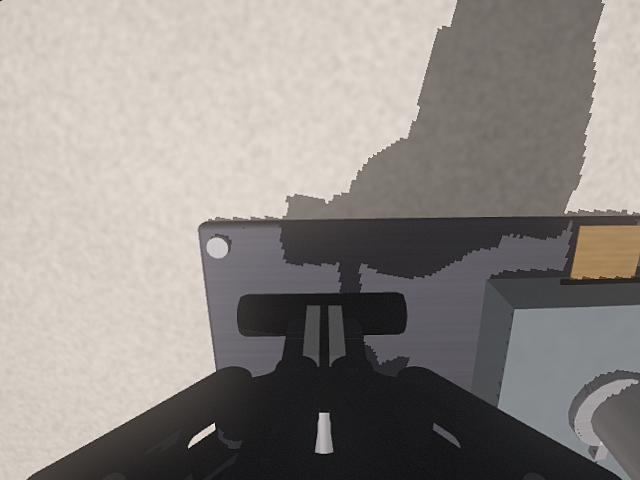

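```bash
python3 -c "
from h import *
d=np.load('s16.npz')
x=np.array([.9737,.228,0]);y=np.array([-.228,.9737,0]);h=np.array([.6465,-.0704,.1])+.003*x
for t in(0,.11,.5,.55,.6,.65,.7):
  c=h-x*.115*np.cos(.35-t)+np.array([0,0,.115*np.sin(.35-t)])+y*.035
  u=w2px(d,c)[0]; print(t,'full',u.round(1),'s14',((u-[219.5,119.5])*4.5).round(0),'s16',((u-[259.5,169.5])*6).round(0))
"
```

```text
0 full [345.8 220. ] s14 [568. 452.] s16 [518. 303.]
0.11 full [347.1 224. ] s14 [574. 470.] s16 [525. 327.]
0.5 full [347.1 237.1] s14 [574. 529.] s16 [525. 406.]
0.55 full [346.6 238.6] s14 [572. 536.] s16 [522. 415.]
0.6 full [346. 240.] s14 [569. 542.] s16 [519. 423.]
0.65 full [345.3 241.4] s14 [566. 549.] s16 [515. 431.]
0.7 full [344.5 242.7] s14 [562. 555.] s16 [510. 439.]
```

Request:
play_rows:
  targets:
    - [0,0,0,0]
    - [0,0,0,0]
    - [0,0,0,0]
    - [0,0,0,0]
    - [0,0,0,0]

```text
t: 15.45
eef_pos: [0.5403, -0.0963, 0.255]
tool_rot: [-0.702, 0.703, 0.081, -0.079]
contact_force: [-2.4, -0.3, 7.2]
opening: -0.0001
```

```bash
python3 -c "
from h import *
go(.5395,-.0955,.254,1.8)
d=ctrl.snapshot('top');cv2.imwrite('pics/t17.png',d['image'])
"
```

```text
t 15.45 pos [ 0.5403 -0.0963  0.255 ] yaw 1.798 tilt [ 2.8e-03 -2.0e-04 -1.0e+00] F [-2.38 -0.33  7.2 ] M [-0.18  0.56  0.03] op -0.0001
-> shift [-0.6  1.   1. ] turn -0.002
```

View pics/t17.png

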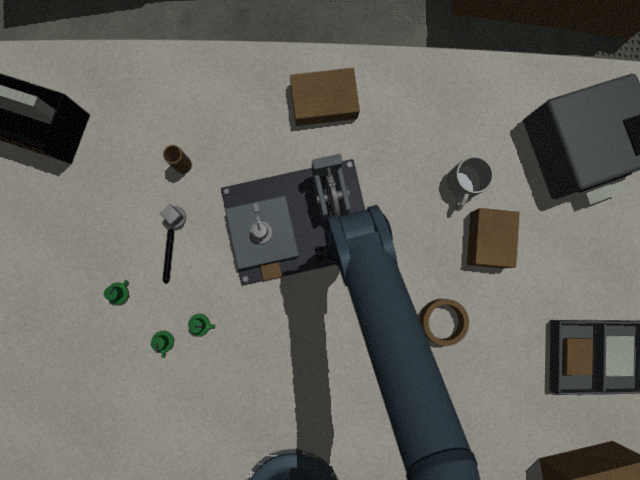

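In the top view the die is seated at (260,232), pointing at the mark. The bystanders are where they started, and the pose and force are steady. Handing in.

```bash
python3 -c "
from plant import ctrl
print(ctrl.sign_off())"
```

```text
the job is handed in; nothing more can be done
None
```

The job is handed in: the round-grip die is seated in the well with its pointer at the index mark and let go. The closed fingers are holding the lever at its third click. The hand-in gave no verdict, so the following rests on my own last checks at 15.5 s of the 54 s allowed:

- **Die:** At the seat the tool stood at z = 0.2355 m, the height I had predicted for a full seat. After release, an enlarged wrist picture showed the pointer in line with the mark, about 10 mm short of it.
- **Lever:** The tool height gives an angle of about 0.59 rad, with a steady upward push of 6 to 7 N. The side picture agrees with roughly 0.58 to 0.6 rad, but only after allowing for a 1 to 2 pixel offset also seen at rest.
- **Other things on the desk:** The last top picture shows nothing visibly moved. I compared it by eye and did not measure it.

My readings of the die's first heading disagreed slightly: −0.22 rad from the top camera, −0.27 to −0.30 rad from the wrist camera. I corrected for this before placing; the die then read 0.23 rad against the 0.23 rad I took for the press.

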